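Hook the sprung length gauge into the groove of a clamped board

ROBOT

A 6-joint arm with a two-finger parallel gripper is mounted at the origin on the work surface. World frame = base frame: x ahead of the robot, y to its left, z up, the work surface at z = 0. Lengths are in m, angles in rad, forces in N, time in s.
With the tool pointing down it reaches from about 0.3 to 0.875 m from the base axis. Payload 6.4 kg.
Tool frame: the origin (TCP) lies at the very end of the fingers, on their centre line; the grasp point (between the pads) lies 19 mm behind it; z points along the fingers, y is the line along which they close (so a half turn about z gives the same grasp; the last joint's range is limited). The gripper opens to 85 mm and grips with 20 to 120 N. Pads are 22 mm wide; open, the fingers measure 114 mm over their backs; the gripper's body (76 mm by 85 mm) begins 54 mm behind the grasp point. The pads swing forward as they close: fully open they stand 13 mm farther back than shut.
Start: joints at [-1.474, 0.181, 1.607, -0, 1.354, -0.206], TCP at [0.171, -0.549, 0.194] pointing down, gripper open.
Joint ranges: [-2.99, 2.99], [-0.89, 2.07], [0.3, 2.58], [-1.14, 4.28], [0, 2.63], [-3.12, 3.12]. Speed limits (rad/s): [2.57, 2.57, 3.01, 3.14, 3.14, 3.14].

INTERFACE

Orientations are given as a rotation vector (axis times angle).
In Python, from rig import r gives the robot as it stands. The module is installed in compiled form; this text tells all that it offers.
- The arm moves only by the tool send_rows, never from a script. Its argument "motion" is a list of rows, each a list of 7 numbers: the shift along the tool's x, y, z in cm, then the turn, a rotation vector about the tool's x, y, z in rad, then the finger opening in cm, from 0 to 8.54. In form: [[x, y, z, rx, ry, rz, grip], ...]. A call has exactly 10 rows; each row shifts and turns the commanded pose from where the row before left it, along the tool's axes as they then stand; what a row does not reach is not made up. A row lasts 1/12 s, in which the tool goes at most 41.7 mm and 7.16 degrees, less where a joint would pass 70% of its speed; a pose out of reach is approached as far as the arm can. A call is refused whole if a number of a shift passes 4.17 or a number of a turn 0.125, either way. A call with a gripper value outside its range is refused whole. The fingers move at their own pace and stop on an object; "force" is the grip in N (left out, the last holds). Time passes only in rows, so rows that do not move let the fingers close, or fill a call up. It gives the time, the measured TCP pose, the force, the opening and the grip force at its end, in the units of the state.
- r.get_obs(): the state, without advancing time (a new reading comes with each control period).
- r.read_camera(name): name is "scene" or "top"; returns the picture (480x640x3 uint8, red, green, blue); there is no depth.
- r.camera_model(name): a dict with "mtx" (3x3 intrinsics, pixels), "k1" (the pictures are not rectified: a ray, as slopes to the right and down, at radius r is drawn at 1 + k1 r^2 times it, then the intrinsics apply), "xyz" and "orientation" of the camera in the world. Camera axes: x right, y down, z forward; pixel columns grow to the right and rows downward; lengths in m; the calibration is good to about 2 mm. A picture is of the moment at which its call begins. camera_model takes no time and is no camera call.
- r.job_done(): hands the job in; it is judged then, once.
The state is a dict: "time_s": time; "joint_positions": joint angles; "qd": joint speeds; "joint_efforts": joint torques, N m; "eef_pos": TCP position; "ee_rot": TCP orientation; "force": force on the tool from outside, world axes, zero at the start; "moment": the same for the moment, N m; "gripper_width": finger opening in m; "grasp_force": force on a finger pad.
Only numpy, scipy, OpenCV 4.12 (cv2) and the standard library are available. Lean on these libraries where they do the work, as an engineer would, in place of code of your own. Each camera call takes 0.05 s, during which the arm holds its last target. There are 200 camera calls.

TASK

Take the grip at the end of the sprung length gauge, pull its steel rule out along the clamped board to the groove cut across it, and hook the rule's end into the groove. Ease it back until the hook bears on the groove's near wall and let go, so that the rule stays out by itself; never let the rule snap back, and leave the jar, the tub and the wood offcut where they are.

Things in the scene. Friction and masses are not known exactly. Their poses are not given: they have to be found in the camera images.
- jig: Bench length gauge, fixed: a grey housing 200 mm long, 58 wide, its top 71 mm above the bench, on two plywood cheeks (84 mm wide over them) astride the board; a steel rule slides out of its end. Origin on the bench under the housing's mouth; +x is the way the rule pulls out, z up. The housing lies at x = -200 to 0 mm; a low nose over the rule ends at x = 21 mm.
- mouth (a point): The housing's mouth, 29 mm above the bench, over the jig's origin, axes as the jig's. The rule slides here and pivots up and down about this point; a light spring and its weight droop it (1 to 4.5 N at the hook).
- track (a point): Point on the board's top, 150 mm along the jig's +x from the mouth, on the middle line, 22 mm above the bench. The fixed pale board is 56 mm wide and lies under the rule. One square-edged groove, 10 mm wide along x, floor 8 mm above the bench, crosses it: its near wall lies 0 to 65 mm beyond this point, not reported: see it or feel for it. A clamp 120 mm tall stands 114 mm beyond that wall.
- tab (a point): Centre of the black grip on the rule's end: a round-ended cross-bar, 18 mm thick, 32 mm long across the pull (ends 16 mm either side of this point), on a 12 x 14 mm stem; it stands with this point 16 mm above the thin rule (25 mm wide), which runs back to the mouth. Free space beside it. Axes: x along the rule away from the housing, z up off the rule.
- hook_foot (a point): Middle of the lower edge of the steel hook plate below the grip: 3 mm thick along x, 25 mm wide; 5.5 mm farther along x than tab and 32 mm below it. At the start it rests on the board, 22 mm above the bench, 70 mm from the mouth. Dropped into the groove with the rule level, it is 10 to 13 mm above the bench, clear of the groove's floor.
- blade (a joint): How far the rule is pulled out of the gauge, m: 0 at rest, 0.18 at most. The foot is then 69.5 mm + this value along the rule from the mouth. The gauge's spring pulls it back with about 5 N at rest and 6 N fully out; let go, it snaps home.
- jar: Closed glass jar with a yellow lid, 66 mm across, 85 mm tall, upright; origin at the centre of its underside. Leave it alone.
- tin: Round white open tub, 100 mm across at the rim, 45 mm tall; origin at the centre of its underside. Leave it alone.
- offcut: Wood offcut lying flat, 110 x 38 x 22 mm; origin at the centre of its underside. Leave it alone.

How it is judged:
By the outcome, as a careful person would: the job done as asked, in the order asked, and still so for the second after the job is handed in, with the robot touching nothing.
It also fails if it takes over 67 s, if anything falls off the work surface, if the arm or the gripper's body presses on something with over 40 N, if the wrist force passes 120 N, or if a joint passes its speed limit or range.

## Working session

There is one attempt and no reset: what is moved stays moved. The work goes in short steps, Python scripts to look and compute and a tool call to move; the robot and the scene stay as the last step left them, time stands still between calls to the robot, and variables do not carry over. Pictures are saved under pics/ and viewed, at most 10 in all, crops included, and the job is handed in when it is done.

Besides the shell and the picture viewer there is one more tool, called after "Emit:" by a JSON object that holds its "name" and its "arguments". send_rows: Moves the arm, as the interface text tells. Its arguments: {"type":"object","properties":{"motion":{"type":"array","items":{"type":"array","items":{"type":"number"}}},"force":{"type":"number"}},"required":["motion"]}

```bash
mkdir -p pics; python3 - <<'E'
from rig import r
import cv2
for n in("scene","top"):
    cv2.imwrite(f"pics/{n}0.png",r.read_camera(n)[:,:,::-1]); m=r.camera_model(n); print(n,m)
print(r.get_obs())
E
```

```text
scene {'mtx': array([[475.43096046,   0.        , 319.59261516],
       [  0.        , 475.43096046, 231.73620348],
       [  0.        ,   0.        ,   1.        ]]), 'k1': -0.05137821668360097, 'xyz': array([0.90611533, 0.22344839, 0.61981344]), 'orientation': array([-1.3213358 , -2.40012033,  0.75950367])}
top {'mtx': array([[566.80605414,   0.        , 332.93526022],
       [  0.        , 566.80605414, 243.13298986],
       [  0.        ,   0.        ,   1.        ]]), 'k1': -0.11868105240769813, 'xyz': array([0.52688123, 0.03063853, 0.69810164]), 'orientation': array([-2.14652323,  2.16692877, -0.13007368])}
{'time_s': 0.1, 'joint_positions': array([-1.47430536e+00,  1.81468905e-01,  1.60793988e+00, -4.17383970e-05,
        1.35380650e+00, -2.06317754e-01]), 'qd': array([ 0.00057842, -0.00261263, -0.00221549, -0.00055119, -0.00031467,
       -0.00031801]), 'joint_efforts': array([ 3.76224534e-04, -4.45874870e+01, -3.52238309e+01, -2.94363163e-04,
        4.12206151e-03,  2.09499183e-05]), 'eef_pos': array([ 0.17140231, -0.54825435,  0.19285768]), 'ee_rot': array([-3.10404758e+00, -4.73604947e-01, -7.59381662e-05]), 'force': array([-0.18874106, -0.1148845 ,  0.06311007]), 'moment': array([-0.0431068 , -0.01425928,  0.03813704]), 'grasp_force': 0.0, 'gripper_width': 0.0850959357373083}
```

View pics/scene0.png

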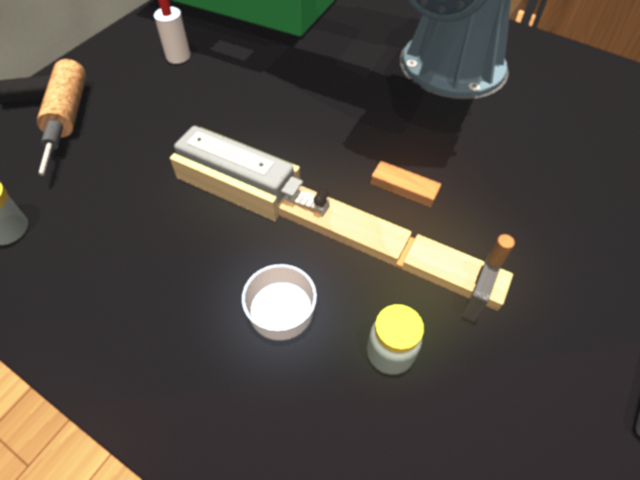

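View pics/top0.png

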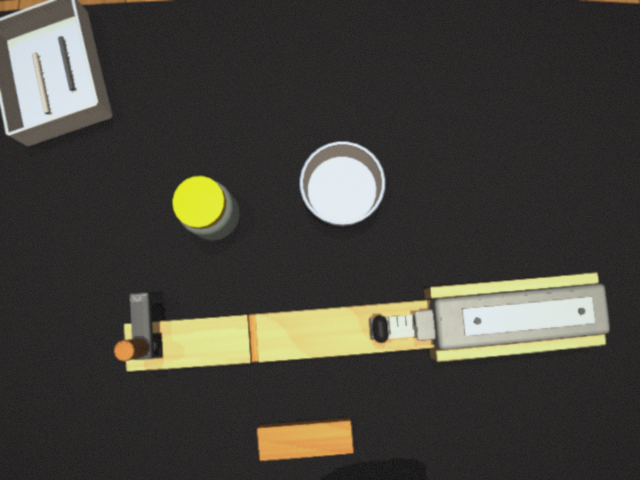

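The top view shows the grip at about (381,328), the groove at about (253,337), the board from (128,345) to (430,325), and the clamp at about (142,330). In the scene view the grip is at about (320,200) and the groove at about (405,250).

```bash
cat > h.py <<'E'
from rig import r
import numpy as np, cv2
from scipy.spatial.transform import Rotation as R
def ray(n,uv):
    m=r.camera_model(n); uv=np.array(uv,float).reshape(-1,2)
    d=(uv-m["mtx"][:2,2])/m["mtx"][0,0]; s=d.copy()
    for _ in range(20): s=d/(1+m["k1"]*(s**2).sum(1,keepdims=True))
    return m["xyz"],R.from_rotvec(m["orientation"]).apply(np.c_[s,np.ones(len(s))])
def onz(n,uv,z):
    o,d=ray(n,uv); return o+d*((z-o[2])/d[:,2])[:,None]
E
python3 - <<'E'
from h import *
im=cv2.imread("pics/top0.png"); hsv=cv2.cvtColor(im,cv2.COLOR_BGR2HSV)
c=[];
up=[];lo=[]
for u in list(range(170,236,4))+list(range(270,366,4)):
    v=np.where((hsv[285:390,u,2]>110)&(hsv[285:390,u,1]>50))[0]+285
    up.append((u,v.min()-.5)); lo.append((u,v.max()+.5))
U=onz("top",up,.022); L=onz("top",lo,.022)
pu=np.polyfit(U[:,1],U[:,0],1); pl=np.polyfit(L[:,1],L[:,0],1); print("edge fits x(y)",pu,pl, "resid",np.ptp(U[:,0]-np.polyval(pu,U[:,1])),np.ptp(L[:,0]-np.polyval(pl,L[:,1])))
print("rows at v=330..345", [im[v,244:264].sum(1).tolist() for v in (330,345)])
# grip: dark blob
b=((hsv[305:350,366:395,2]<70)).astype(np.uint8); n,l,st,ce=cv2.connectedComponentsWithStats(b)
for i in range(1,n): print("blob",st[i]+[366,305,0,0,0],ce[i]+[366,305])
print("tabtop",onz("top",[(381,328)],.054),"groove R edge",onz("top",[(257,337)],.022),"housing mouth corners z.071",onz("top",[(437,349),(434,297)],.071),"far",onz("top",[(608,339),(605,287)],.071))
print("clamp",onz("top",[(124,351),],.12),"jar lid",onz("top",[(199,202)],.085),"tin",onz("top",[(342,184)],.045))
s=cv2.imread("pics/top0.png")[270:380,100:460]; cv2.imwrite("pics/c1.png",cv2.resize(s,(792,242),interpolation=cv2.INTER_CUBIC))
E
```

```text
edge fits x(y) [-0.07105019  0.53603954] [-0.07270041  0.47852065] resid 0.0012723291673799597 0.001236193555448406
rows at v=330..345 [[611, 610, 612, 570, 367, 293, 428, 469, 483, 492, 496, 500, 525, 581, 589, 599, 596, 594, 592, 591], [611, 605, 604, 609, 568, 363, 286, 409, 461, 483, 503, 504, 488, 501, 562, 585, 588, 585, 588, 587]]
blob [372 316  16  26 306] [379.5130719  328.59477124]
tabtop [[ 0.50953997 -0.02142247  0.054     ]] groove R edge [[0.49929168 0.12294121 0.022     ]] housing mouth corners z.071 [[ 0.48618731 -0.08130618  0.071     ]
 [ 0.54326273 -0.07941943  0.071     ]] far [[ 0.49251453 -0.2772183   0.071     ]
 [ 0.55120483 -0.27675593  0.071     ]]
clamp [[0.48883997 0.2472844  0.12      ]] jar lid [[0.65006038 0.17991034 0.085     ]] tin [[0.67768211 0.02058245 0.045     ]]
```

View pics/c1.png

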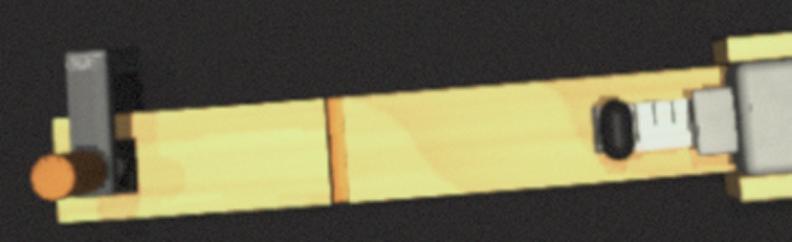

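The crop confirms the geometry. The groove's near edge is at column 257, which puts the near wall about 0.204 m from the mouth. The grip is centred at about (379.5,328.5). I'll turn the tool so its x axis lies along the pull and take the grip by its ends.

Emit:
{"name": "send_rows", "arguments": {"motion": [[0,0,0,0,0,-0.12,6],[0,0,0,0,0,-0.12,6],[0,0,0,0,0,-0.12,6],[0,0,0,0,0,-0.12,6],[0,0,0,0,0,-0.12,6],[0,0,0,0,0,-0.12,6],[0,0,0,0,0,-0.12,6],[0,0,0,0,0,-0.12,6],[0,0,0,0,0,-0.12,6],[0,0,0,0,0,-0.12,6]], "force": 60}}

```text
time_s: 0.93
eef_pos: [0.1714, -0.5485, 0.1931]
ee_rot: [-2.289, -2.151, -0.001]
force: [0.0, 0.5, -0.4]
gripper_width: 0.0597
grasp_force: 0.0
```

Emit:
{"name": "send_rows", "arguments": {"motion": [[0,0,0,0,0,-0.12,6],[0,0,0,0,0,-0.02,6],[3,2.2,0,0,0,0,6],[3,2.2,0,0,0,0,6],[3,2.2,0,0,0,0,6],[3,2.2,0,0,0,0,6],[3,2.2,0,0,0,0,6],[3,2.2,0,0,0,0,6],[3,2.2,0,0,0,0,6],[3,2.2,0,0,0,0,6]]}}

```text
time_s: 1.77
eef_pos: [0.3302, -0.2951, 0.1936]
ee_rot: [2.144, 2.296, 0.0]
force: [1.0, 0.1, -0.1]
gripper_width: 0.0599
grasp_force: 0.0
```

Emit:
{"name": "send_rows", "arguments": {"motion": [[3,2.2,0,0,0,0,6],[3,2.2,0,0,0,0,6],[3,2.2,0,0,0,0,6],[3,2.2,0,0,0,0,6],[3,2.2,0,0,0,0,6],[3,2.2,0,0,0,0,6],[3,2.2,0,0,0,0,6],[0,0,0,0,0,0,6],[0,0,0,0,0,0,6],[0,0,0,0,0,0,6]]}}

```text
time_s: 2.6
eef_pos: [0.4679, -0.0762, 0.1934]
ee_rot: [-2.14, -2.299, 0.001]
force: [0.1, 0.1, -0.7]
gripper_width: 0.06
grasp_force: 0.0
```

```bash
cat >> h.py <<'E'
AX=np.array([-.0717,.9974,0]); M=np.array([.5131,-.0804,.029])
def st():
    o=r.get_obs(); T=R.from_rotvec(o["ee_rot"]).as_matrix(); p=o["eef_pos"]
    d=p-M; print("t",round(o["time_s"],2),"TCP",p.round(4),"jig xyz mm",(1000*np.array([d@AX,d@np.array([-AX[1],AX[0],0]),p[2]])).round(1),
     "toolx",T[:,0].round(3),"toolz",T[:,2].round(3),"yaw err",round(float(np.arctan2(T[0,0]*AX[1]-T[1,0]*AX[0],T[:,0]@AX)),4),"F",o["force"].round(1),"w",round(o["gripper_width"],4),"g",round(o["grasp_force"],1),"q",o["joint_positions"].round(2))
E
python3 - <<'E'
from h import *
st()
im=cv2.imread("pics/scene0.png"); g=im.max(2)
b=(g[180:225,300:340]<60).astype(np.uint8); n,l,s,c=cv2.connectedComponentsWithStats(b)
for i in range(1,n):
    if s[i][4]>15: print(s[i]+[300,180,0,0,0],c[i]+[300,180])
for z in (.053,.062): print(z,onz("top",[(379.5,328.6)],z),onz("scene",[(320,200)],z))
print("groove scene near edge",onz("scene",[(402,249)],.022))
cv2.imwrite("pics/c2.png",cv2.resize(im[150:300,260:460],(800,600),interpolation=cv2.INTER_CUBIC))
E
```

```text
t 2.6 TCP [ 0.4679 -0.0762  0.1934] jig xyz mm [  7.5  44.8 193.4] toolx [-0.071  0.997 -0.   ] toolz [-0.001 -0.    -1.   ] yaw err 0.0004 F [ 0.1  0.1 -0.7] w 0.06 g 0.0 q [-0.41 -0.05  1.85 -0.    1.34 -0.48]
0.053 [[ 0.50885976 -0.01979564  0.053     ]] [[ 0.51434005 -0.01920741  0.053     ]]
0.062 [[ 0.50911119 -0.01909202  0.062     ]] [[ 0.52056076 -0.01535446  0.062     ]]
groove scene near edge [[0.506806   0.12222101 0.022     ]]
```

View pics/c2.png

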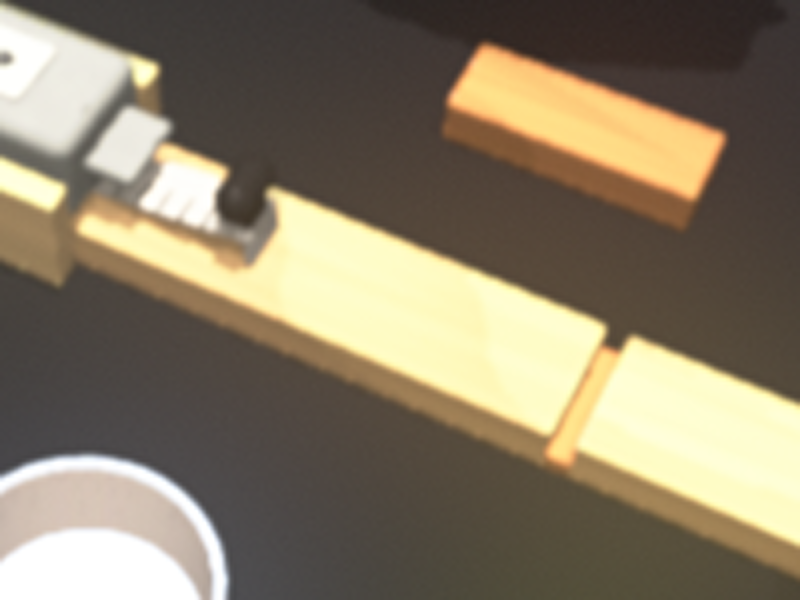

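The crop shows the grip at full-frame (321,197), with the hook plate on the board ahead of it and the groove's near edge at about (404,245). Both agree with the top view to a few mm. Next I'll move above the grip, pitched 7° to match the tilt of the rule.

Emit:
{"name": "send_rows", "arguments": {"motion": [[0.95,0.9,1.8,0,0,0,6],[0.95,0.9,1.8,0,0,0,6],[0.95,0.9,1.8,0,0,0,6],[0.95,0.9,1.8,0,0,0,6],[0.95,0.9,1.8,0,0,0,6],[0,0,0,0,0.064,0,6],[0,0,0,0,0.064,0,6],[0,0,0,0,0,0,6],[0,0,0,0,0,0,6],[0,0,0,0,0,0,6]]}}

```text
time_s: 3.43
eef_pos: [0.5095, -0.0269, 0.1038]
ee_rot: [-2.078, -2.227, -0.131]
force: [0.9, -0.9, 0.1]
gripper_width: 0.0598
grasp_force: 0.0
```

```bash
python3 - <<'E'
from h import *
st()
E
```

```text
t 3.43 TCP [ 0.5095 -0.0269  0.1038] jig xyz mm [ 53.7  -0.2 103.8] toolx [-0.069  0.99   0.126] toolz [-0.009  0.126 -0.992] yaw err 0.0026 F [ 0.9 -0.9  0.1] w 0.0598 g 0.0 q [-0.37  0.16  1.83  0.12  1.21 -0.48]
```

Emit:
{"name": "send_rows", "arguments": {"motion": [[0.1,0,1.15,0,0,0,6],[0,0,1.15,0,0,0,6],[0,0,1.15,0,0,0,6],[0,0,1.15,0,0,0,6],[0,0,1.15,0,0,0,6],[0,0,0.6,0,0,0,6],[0,0,0.55,0,0,0,6],[0,0,0,0,0,0,6],[0,0,0,0,0,0,6],[0,0,0,0,0,0,6]]}}

```text
time_s: 4.27
eef_pos: [0.5095, -0.0161, 0.0358]
ee_rot: [-2.075, -2.23, -0.133]
force: [-0.1, -0.8, -0.6]
gripper_width: 0.06
grasp_force: 0.0
```

```bash
python3 - <<'E'
from h import *
st()
a=r.read_camera("scene")[:,:,::-1][130:280,240:440]; b=r.read_camera("top")[:,:,::-1][260:410,300:500]
cv2.imwrite("pics/d.png",cv2.resize(cv2.hconcat([a,b]),(800,300),interpolation=cv2.INTER_CUBIC))
E
```

```text
t 4.27 TCP [ 0.5095 -0.0161  0.0358] jig xyz mm [64.4 -1.  35.8] toolx [-0.071  0.989  0.127] toolz [-0.008  0.127 -0.992] yaw err -0.0003 F [-0.1 -0.8 -0.6] w 0.06 g 0.0 q [-0.35  0.26  1.87  0.13  1.06 -0.49]
```

View pics/d.png

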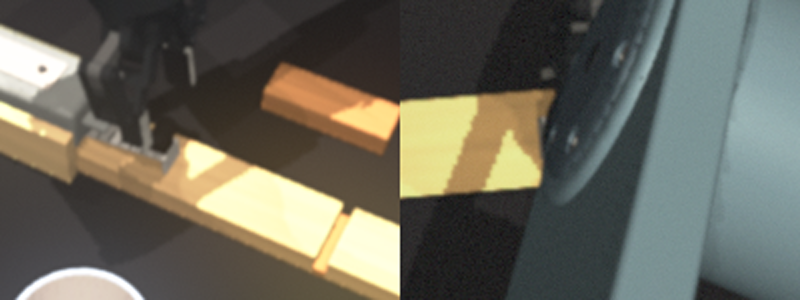

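The scene crop shows a finger on each side of the grip, at about crop (140,135), with nothing touched. Closing.

Emit:
{"name": "send_rows", "arguments": {"motion": [[0,0,0,0,0,0,4.5],[0,0,0,0,0,0,4],[0,0,0,0,0,0,3.5],[0,0,0,0,0,0,2.5],[0,0,0,0,0,0,2],[0,0,0,0,0,0,2],[0,0,0,0,0,0,2],[0,0,0,0,0,0,2],[0,0,0,0,0,0,2],[0,0,0,0,0,0,2]], "force": 60}}

```text
time_s: 5.2
eef_pos: [0.509, -0.0159, 0.0354]
ee_rot: [-2.074, -2.229, -0.133]
force: [0.1, 0.0, 0.6]
gripper_width: 0.0197
grasp_force: 0.0
```

```bash
python3 - <<'E'
from h import *
st(); print(r.get_obs()["moment"])
E
```

```text
t 5.2 TCP [ 0.509  -0.0159  0.0354] jig xyz mm [64.6 -0.5 35.4] toolx [-0.071  0.989  0.128] toolz [-0.009  0.127 -0.992] yaw err -0.0002 F [0.1 0.  0.6] w 0.0197 g 0.0 q [-0.35  0.26  1.87  0.13  1.06 -0.49]
[-0.05802058 -0.00475352 -0.04549284]
```

```bash
python3 - <<'E'
from h import *
a=r.read_camera("scene")[:,:,::-1][150:225,260:360]
cv2.imwrite("pics/e.png",cv2.resize(cv2.convertScaleAbs(a,alpha=2,beta=15),(800,600),interpolation=cv2.INTER_CUBIC))
E
```

```text
(no output)
```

View pics/e.png

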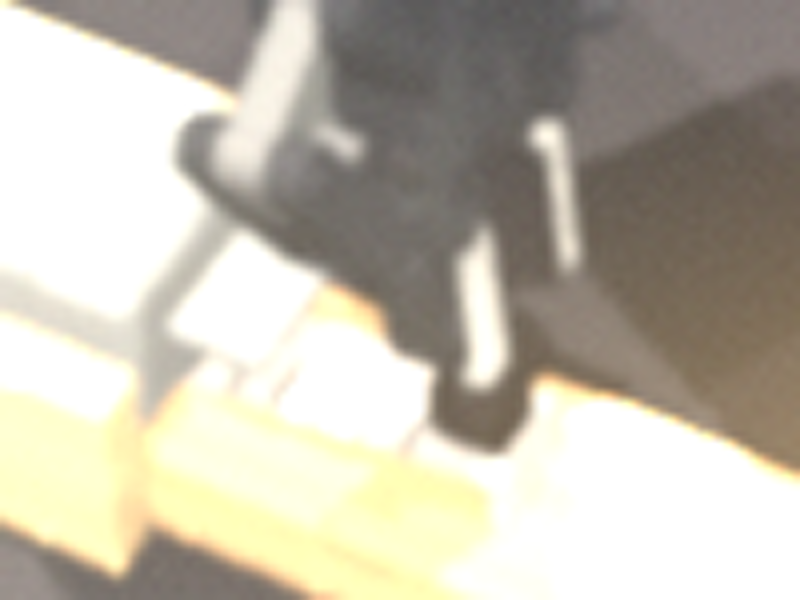

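```bash
cat >> h.py <<'E'
def proj(n,P):
    m=r.camera_model(n); s=R.from_rotvec(m["orientation"]).inv().apply(np.atleast_2d(P)-m["xyz"]); s=s[:,:2]/s[:,2:]
    s=s*(1+m["k1"]*(s**2).sum(1,keepdims=True)); return s*m["mtx"][0,0]+m["mtx"][:2,2]
E
python3 - <<'E'
from h import *
o=r.get_obs(); T=R.from_rotvec(o["ee_rot"]).as_matrix(); p=o["eef_pos"]
def crop(q): return ((proj("scene",q)-[260,150])*8).round(0).tolist()
for y in (-.024,-.010,.010,.024): print(y,"tip",crop(p+T[:,1]*y),"pad",crop(p+T[:,1]*y-.019*T[:,2]), "+x edge tip",crop(p+T[:,1]*y+.011*T[:,0]))
tab=M+AX*.0614+[0,0,.024]; L=np.array([-AX[1],AX[0],0])
print("tab ends",crop(tab-L*.016),crop(tab+L*.016),"hookfoot corners",crop(M+AX*.0715-L*.0125+[0,0,-.007]),crop(M+AX*.0715+L*.0125+[0,0,-.007]))
E
```

```text
-0.024 tip [[565.0, 363.0]] pad [[556.0, 297.0]] +x edge tip [[614.0, 379.0]]
-0.01 tip [[532.0, 411.0]] pad [[523.0, 345.0]] +x edge tip [[581.0, 427.0]]
0.01 tip [[484.0, 482.0]] pad [[474.0, 416.0]] +x edge tip [[534.0, 498.0]]
0.024 tip [[450.0, 532.0]] pad [[439.0, 467.0]] +x edge tip [[500.0, 549.0]]
tab ends [[456.0, 438.0]] [[534.0, 325.0]] hookfoot corners [[510.0, 543.0]] [[568.0, 455.0]]
```

```bash
python3 - <<'E'
from h import *
a=r.read_camera("scene")[:,:,::-1][135:225,260:380]
g=(255*(a/255.)**.45).astype(np.uint8)
cv2.imwrite("pics/f.png",cv2.resize(g,(800,600),interpolation=cv2.INTER_CUBIC))
E
```

```text
(no output)
```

View pics/f.png

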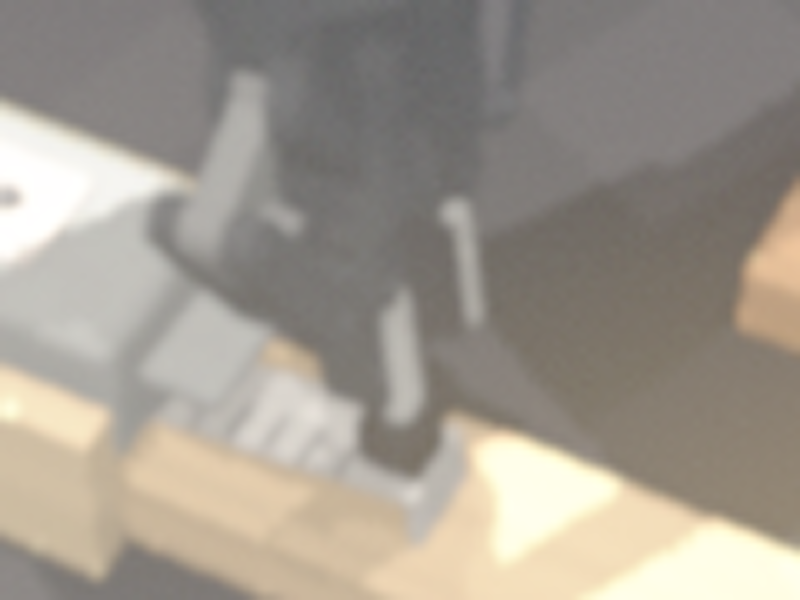

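The gamma crop shows the grip's near end at about (400,440), with the finger edges ending just above it, so the tips look higher than expected. I'll open the fingers and measure where the tips really are.

```bash
python3 -c "
from h import *
np.save('A.npy',r.read_camera('scene'))"
```

Emit:
{"name": "send_rows", "arguments": {"motion": [[0,0,0,0,0,0,4.5],[0,0,0,0,0,0,4.5],[0,0,0,0,0,0,4.5],[0,0,0,0,0,0,4.5],[0,0,0,0,0,0,4.5],[0,0,0,0,0,0,4.5],[0,0,0,0,0,0,4.5],[0,0,0,0,0,0,4.5],[0,0,0,0,0,0,4.5],[0,0,0,0,0,0,4.5]]}}

```text
time_s: 6.18
eef_pos: [0.509, -0.0159, 0.0354]
ee_rot: [-2.074, -2.229, -0.133]
force: [-0.5, -0.7, 0.8]
gripper_width: 0.0448
grasp_force: 0.0
```

```bash
python3 - <<'E'
from h import *
st()
B=r.read_camera("scene"); A=np.load("A.npy")
d=cv2.absdiff(A,B).max(2); print("diff rows/cols", [ (v,int((d[v,280:360]>30).sum()), (np.where(d[v,280:360]>30)[0][[0,-1]]+280).tolist()) for v in range(170,235,3) if (d[v,280:360]>30).any()])
o=r.get_obs(); T=R.from_rotvec(o["ee_rot"]).as_matrix(); p=o["eef_pos"]
for h in (0,.019,.035):
  print(h,[proj("scene",p+T[:,1]*y+T[:,0]*x-h*T[:,2]).round(0).tolist()[0] for y in(-.037,-.022,.022,.037) for x in (-.011,.011)])
f=lambda a:(255*(a[130:230,270:370]/255.)**.5).astype(np.uint8)[:,:,::-1]
cv2.imwrite("pics/g.png",cv2.resize(cv2.hconcat([f(A),f(B)]),(800,400),interpolation=cv2.INTER_CUBIC))
E
```

```text
t 6.18 TCP [ 0.509  -0.0159  0.0354] jig xyz mm [64.6 -0.5 35.4] toolx [-0.071  0.989  0.128] toolz [-0.009  0.127 -0.992] yaw err -0.0002 F [-0.5 -0.7  0.8] w 0.0448 g 0.0 q [-0.35  0.26  1.87  0.13  1.06 -0.49]
diff rows/cols [(170, 8, [291, 335]), (173, 8, [283, 335]), (176, 8, [284, 334]), (179, 11, [287, 331]), (182, 16, [288, 331]), (185, 21, [289, 322]), (188, 23, [293, 322]), (191, 15, [302, 322]), (194, 17, [303, 323]), (197, 17, [303, 321]), (200, 11, [308, 318]), (203, 3, [331, 333]), (209, 2, [306, 307]), (221, 2, [316, 317])]
0 [[328.0, 188.0], [340.0, 192.0], [324.0, 194.0], [336.0, 198.0], [311.0, 213.0], [323.0, 218.0], [306.0, 220.0], [319.0, 225.0]]
0.019 [[327.0, 180.0], [339.0, 183.0], [323.0, 186.0], [335.0, 190.0], [309.0, 205.0], [322.0, 210.0], [304.0, 212.0], [317.0, 217.0]]
0.035 [[326.0, 172.0], [339.0, 176.0], [322.0, 179.0], [334.0, 183.0], [308.0, 198.0], [321.0, 202.0], [303.0, 205.0], [316.0, 210.0]]
```

View pics/g.png

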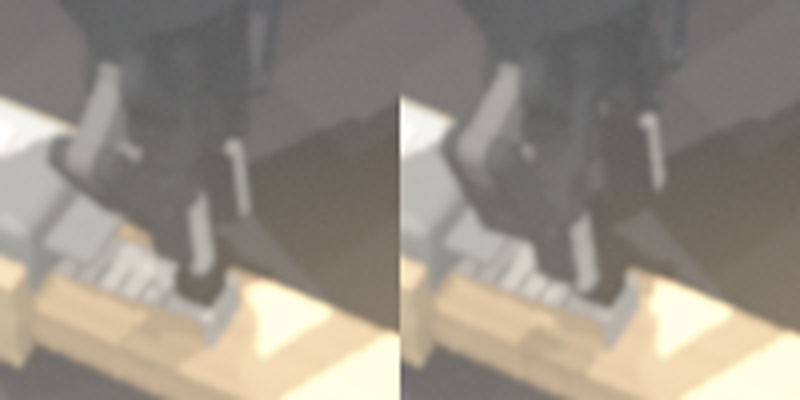

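Compared with the TCP projection, the near fingertip at about (316,202) sits roughly 35 mm too high, and the grip is untouched at about (322,206) below it. I'll go down along the tool axis in small, force-checked steps.

Emit:
{"name": "send_rows", "arguments": {"motion": [[0,0,0.2,0,0,0,6],[0,0,0.2,0,0,0,6],[0,0,0.2,0,0,0,6],[0,0,0.2,0,0,0,6],[0,0,0.2,0,0,0,6],[0,0,0,0,0,0,6],[0,0,0,0,0,0,6],[0,0,0,0,0,0,6],[0,0,0,0,0,0,6],[0,0,0,0,0,0,6]]}}

```text
time_s: 7.07
eef_pos: [0.509, -0.0147, 0.0256]
ee_rot: [-2.074, -2.229, -0.133]
force: [0.1, -0.5, 0.1]
gripper_width: 0.0601
grasp_force: 0.0
```

Emit:
{"name": "send_rows", "arguments": {"motion": [[0,0,0,0,0,0,5],[0,0,0,0,0,0,4.5],[0,0,0,0,0,0,4],[0,0,0,0,0,0,3.5],[0,0,0,0,0,0,3],[0,0,0,0,0,0,2.5],[0,0,0,0,0,0,2.5],[0,0,0,0,0,0,2.5],[0,0,0,0,0,0,2.5],[0,0,0,0,0,0,2.5]], "force": 20}}

```text
time_s: 7.9
eef_pos: [0.5089, -0.0146, 0.0255]
ee_rot: [-2.074, -2.229, -0.133]
force: [-0.2, -1.0, 0.1]
gripper_width: 0.0245
grasp_force: 0.0
```

Emit:
{"name": "send_rows", "arguments": {"motion": [[0,0,0,0,0,0,6],[0,0,0,0,0,0,6],[0,0,0,0,0,0,6],[0,0,0,0,0,0,6],[0,0,0.2,0,0,0,6],[0,0,0.2,0,0,0,6],[0,0,0.2,0,0,0,6],[0,0,0.2,0,0,0,6],[0,0,0.2,0,0,0,6],[0,0,0,0,0,0,6]]}}

```text
time_s: 8.73
eef_pos: [0.5084, -0.0131, 0.015]
ee_rot: [-2.074, -2.229, -0.132]
force: [-0.3, -0.2, -0.3]
gripper_width: 0.0599
grasp_force: 0.0
```

```bash
python3 - <<'E'
from h import *
st(); B=r.read_camera("scene"); T=r.read_camera("top")
f=lambda a:(255*(a/255.)**.5).astype(np.uint8)[:,:,::-1]
cv2.imwrite("pics/i.png",cv2.resize(cv2.hconcat([f(B)[140:240,270:370],f(B)[140:240,370:470]]),(800,400),interpolation=cv2.INTER_CUBIC))
np.save("B.npy",B)
E
```

```text
t 8.73 TCP [ 0.5084 -0.0131  0.015 ] jig xyz mm [67.4 -0.2 15. ] toolx [-0.071  0.989  0.128] toolz [-0.01   0.128 -0.992] yaw err -0.0002 F [-0.3 -0.2 -0.3] w 0.0599 g 0.0 q [-0.34  0.3   1.88  0.14  1.02 -0.49]
```

View pics/i.png

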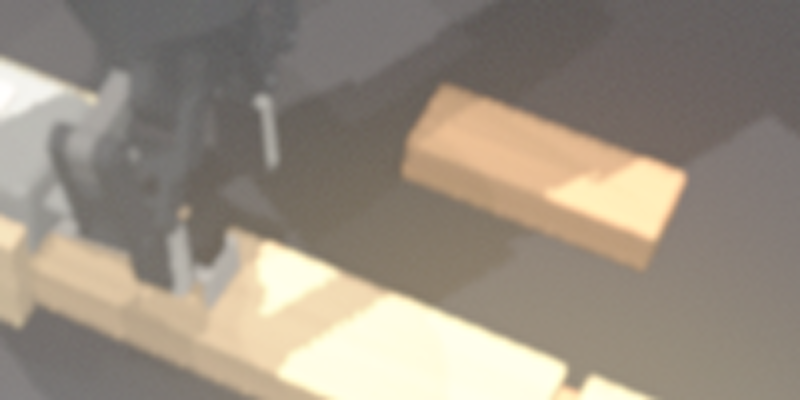

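The near finger now stands beside the grip, with its tip at about (314,212). I'll go one more centimetre down and then close gently.

Emit:
{"name": "send_rows", "arguments": {"motion": [[0,0,0.2,0,0,0,6],[0,0,0.2,0,0,0,6],[0,0,0.2,0,0,0,6],[0,0,0,0,0,0,5],[0,0,0,0,0,0,4],[0,0,0,0,0,0,3.5],[0,0,0,0,0,0,3],[0,0,0,0,0,0,2.5],[0,0,0,0,0,0,2.5],[0,0,0,0,0,0,2.5]], "force": 20}}

```text
time_s: 9.67
eef_pos: [0.5082, -0.0125, 0.0098]
ee_rot: [-2.073, -2.229, -0.132]
force: [-4.7, -0.3, 5.4]
gripper_width: 0.0296
grasp_force: 19.4
```

```bash
python3 - <<'E'
from h import *
st(); print(r.get_obs()["moment"])
E
```

```text
t 9.67 TCP [ 0.5082 -0.0125  0.0098] jig xyz mm [68.  -0.   9.8] toolx [-0.071  0.989  0.128] toolz [-0.01   0.127 -0.992] yaw err -0.0003 F [-4.7 -0.3  5.4] w 0.0296 g 19.4 q [-0.34  0.31  1.88  0.14  1.01 -0.49]
[-0.03451967  0.75530948 -0.0330734 ]
```

Contact at 29.6 mm with an upward push means it is gripping near the rounded top of the grip. I'll open, go 8 mm lower and close again.

Emit:
{"name": "send_rows", "arguments": {"motion": [[0,0,0,0,0,0,5],[0,0,0,0,0,0,5],[0,0,0,0,0,0,5],[0,0,0.2,0,0,0,5],[0,0,0.2,0,0,0,5],[0,0,0.2,0,0,0,5],[0,0,0.2,0,0,0,5],[0,0,0,0,0,0,5],[0,0,0,0,0,0,5],[0,0,0,0,0,0,5]]}}

```text
time_s: 10.5
eef_pos: [0.5087, -0.0116, 0.0016]
ee_rot: [-2.074, -2.229, -0.133]
force: [-0.5, 0.6, 0.6]
gripper_width: 0.0502
grasp_force: 0.0
```

Emit:
{"name": "send_rows", "arguments": {"motion": [[0,0,0,0,0,0,4],[0,0,0,0,0,0,3.5],[0,0,0,0,0,0,3],[0,0,0,0,0,0,2.5],[0,0,0,0,0,0,2.5],[0,0,0,0,0,0,2.5],[0,0,0,0,0,0,2.5],[0,0,0,0,0,0,2.5],[0,0,0,0,0,0,2.5],[0,0,0,0,0,0,2.5]], "force": 20}}

```text
time_s: 11.33
eef_pos: [0.5083, -0.0116, 0.002]
ee_rot: [-2.074, -2.229, -0.132]
force: [-4.0, -0.2, 5.4]
gripper_width: 0.0299
grasp_force: 19.4
```

```bash
python3 - <<'E'
from h import *
st(); print(r.get_obs()["moment"])
E
```

```text
t 11.33 TCP [ 0.5083 -0.0116  0.002 ] jig xyz mm [69.  -0.1  2. ] toolx [-0.071  0.989  0.128] toolz [-0.01   0.127 -0.992] yaw err -0.0004 F [-4.  -0.2  5.4] w 0.0299 g 19.4 q [-0.34  0.32  1.89  0.14  0.99 -0.49]
[-0.02553532  0.65350805  0.00942685]
```

Contact at 29.9 mm again, 8 mm deeper, so the pads are on the ends of the grip. I'll firm the grip, nudge 0.5 mm sideways to centre it, lift the hook about 3 mm while pivoting about the mouth, and start a short pull.

Emit:
{"name": "send_rows", "arguments": {"motion": [[0,-0.05,0,0,0,0,2.5],[0,0,0,0,0,0,2.5],[0,0,0,0,0,0,2.5],[0.05,0,-0.085,0,0.014,0,2.5],[0.05,0,-0.085,0,0.014,0,2.5],[0.05,0,-0.085,0,0.014,0,2.5],[0,0,0,0,0,0,2.5],[0.3,0,0.05,0,-0.006,0,2.5],[0.3,0,0.05,0,-0.006,0,2.5],[0.3,0,0.05,0,-0.006,0,2.5]], "force": 70}}

```text
time_s: 12.17
eef_pos: [0.5072, -0.002, 0.004]
ee_rot: [-2.063, -2.216, -0.155]
force: [-0.5, -5.4, -5.6]
gripper_width: 0.0279
grasp_force: 69.2
```

```bash
cat >> h.py <<'E'
def tab():
    o=r.get_obs(); T=R.from_rotvec(o["ee_rot"]).as_matrix(); b=o["eef_pos"]-.0513*T[:,2]-M
    th=np.arcsin(T[2,0]); x=b@AX*1e3; z=(b[2]+.029)*1e3
    u=np.hypot(x,z-29); thr=np.arctan2(z-29,x)-np.arcsin(16/u); L=np.sqrt(u*u-256)+5.5
    print("tab x,z",x.round(1),z.round(1),"tool pitch",th.round(4),"rule pitch from pos",thr.round(4),"foot x,z",(L*np.cos(thr)+16*np.sin(thr)).round(1),(29+L*np.sin(thr)-16*np.cos(thr)).round(1),"M",o["moment"].round(2))
E
python3 - <<'E'
from h import *
st(); tab()
E
```

```text
t 12.17 TCP [ 0.5072 -0.002   0.004 ] jig xyz mm [78.7  0.2  4. ] toolx [-0.071  0.986  0.149] toolz [-0.011  0.149 -0.989] yaw err 0.0 F [-0.5 -5.4 -5.6] w 0.0279 g 69.2 q [-0.34  0.32  1.89  0.16  1.   -0.5 ]
tab x,z 71.0 54.7 tool pitch 0.15 rule pitch from pos 0.1343 foot x,z 80.7 23.8 M [-0.96  0.17  0.14]
```

The rule comes with the grip: 5.4 N spring pull and about 5.6 N of droop. Pulling on.

Emit:
{"name": "send_rows", "arguments": {"motion": [[0.9,0,0.11,0,-0.016,0,2.5],[0.9,0,0.1,0,-0.014,0,2.5],[0.9,0,0.09,0,-0.012,0,2.5],[0.9,0,0.08,0,-0.01,0,2.5],[0.9,0,0.08,0,-0.008,0,2.5],[0.9,0,0.07,0,-0.006,0,2.5],[0.9,0,0.06,0,-0.005,0,2.5],[0.9,0,0.06,0,-0.004,0,2.5],[0.9,0,0.06,0,-0.003,0,2.5],[0,0,0,0,0,0,2.5]]}}

```text
time_s: 13.0
eef_pos: [0.5014, 0.0809, 0.0061]
ee_rot: [-2.101, -2.262, -0.077]
force: [0.4, -5.1, -2.6]
gripper_width: 0.0282
grasp_force: 69.4
```

```bash
python3 - <<'E'
from h import *
st(); tab()
E
```

```text
t 13.0 TCP [0.5014 0.0809 0.0061] jig xyz mm [1.617e+02 1.000e-01 6.100e+00] toolx [-0.074  0.995  0.073] toolz [-0.005  0.073 -0.997] yaw err -0.0021 F [ 0.4 -5.1 -2.6] w 0.0282 g 69.4 q [-0.13  0.29  1.91  0.09  0.96 -0.25]
tab x,z 157.9 57.2 tool pitch 0.0731 rule pitch from pos 0.077 foot x,z 165.9 25.8 M [-0.84  0.17  0.  ]
```

Emit:
{"name": "send_rows", "arguments": {"motion": [[0.85,0,0.06,0,-0.004,0,2.5],[0.85,0,0.06,0,-0.003,0,2.5],[0.85,0,0.06,0,-0.003,0,2.5],[0.85,0,0.055,0,-0.002,0,2.5],[0.85,0,0.055,0,-0.002,0,2.5],[0,0,0,0,0,0,2.5],[0,0,0,0,0,0,2.5],[0,0,0,0,0,0,2.5],[0,0,0,0,0,0,2.5],[0,0,0,0,0,0,2.5]]}}

```text
time_s: 13.83
eef_pos: [0.4988, 0.1213, 0.006]
ee_rot: [-2.11, -2.268, -0.063]
force: [0.7, -5.5, -2.3]
gripper_width: 0.0279
grasp_force: 69.4
```

```bash
python3 - <<'E'
from h import *
st(); tab()
B=r.read_camera("scene"); x=proj("scene",[M+AX*.2038+[0,0,-.007],M+AX*.209+[0,0,-.004]]); print(x)
cv2.imwrite("pics/j.png",cv2.resize((255*(B[200:290,340:460]/255.)**.6).astype(np.uint8)[:,:,::-1],(800,600),interpolation=cv2.INTER_CUBIC))
E
```

```text
t 13.83 TCP [0.4988 0.1213 0.006 ] jig xyz mm [ 2.023e+02 -2.000e-01  6.000e+00] toolx [-0.072  0.996  0.059] toolz [-0.004  0.059 -0.998] yaw err -0.0003 F [ 0.7 -5.5 -2.3] w 0.0279 g 69.4 q [-0.04  0.3   1.9   0.07  0.95 -0.15]
tab x,z 199.2 57.2 tool pitch 0.0593 rule pitch from pos 0.0611 foot x,z 206.7 25.6 M [-0.89  0.08  0.1 ]
[[404.83991914 245.30940753]
 [408.34129292 245.56748022]]
```

View pics/j.png

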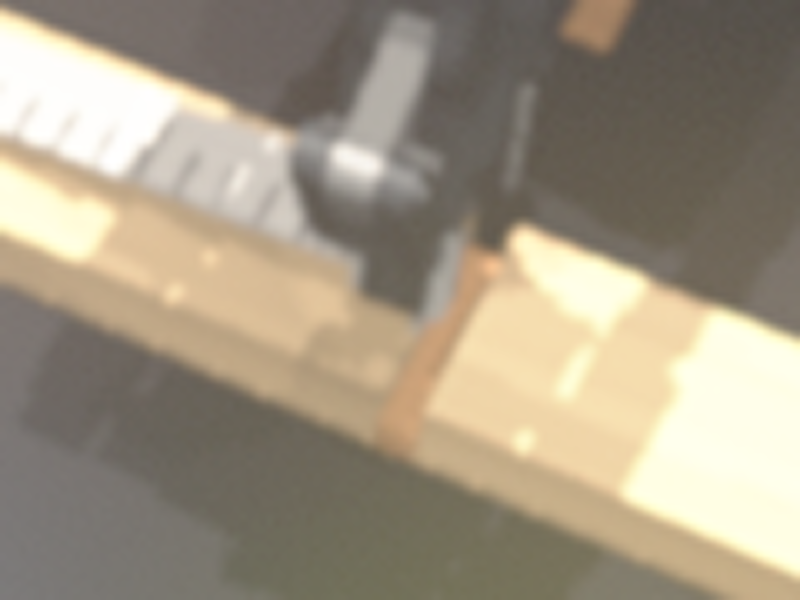

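The hook plate's lower edge, at about (422,322), lies right at the groove's near edge at about (431,322). I'll go about 3.5 mm further and then lower by pivoting about the mouth, watching the force.

Emit:
{"name": "send_rows", "arguments": {"motion": [[0.18,0,0.01,0,0,0,2.5],[0.18,0,0.01,0,0,0,2.5],[0,0,0,0,0,0,2.5],[-0.02,0,0.1,0,-0.005,0,2.5],[-0.02,0,0.1,0,-0.005,0,2.5],[-0.02,0,0.1,0,-0.005,0,2.5],[-0.02,0,0.1,0,-0.005,0,2.5],[-0.02,0,0.1,0,-0.005,0,2.5],[0,0,0,0,0,0,2.5],[0,0,0,0,0,0,2.5]]}}

```text
time_s: 14.72
eef_pos: [0.4985, 0.1242, 0.0009]
ee_rot: [-2.123, -2.281, -0.037]
force: [-0.3, -5.3, -2.3]
gripper_width: 0.028
grasp_force: 69.4
```

```bash
python3 - <<'E'
from h import *
st(); tab()
E
```

```text
t 14.72 TCP [0.4985 0.1242 0.0009] jig xyz mm [ 2.051e+02 -1.000e-01  9.000e-01] toolx [-0.072  0.997  0.034] toolz [-0.002  0.034 -0.999] yaw err -0.0002 F [-0.3 -5.3 -2.3] w 0.028 g 69.4 q [-0.01  0.31  1.89  0.04  0.94 -0.11]
tab x,z 203.3 52.2 tool pitch 0.0343 rule pitch from pos 0.0354 foot x,z 210.0 20.4 M [-0.88  0.04  0.02]
```

Emit:
{"name": "send_rows", "arguments": {"motion": [[-0.02,0,0.1,0,-0.005,0,2.5],[-0.02,0,0.1,0,-0.005,0,2.5],[-0.02,0,0.1,0,-0.005,0,2.5],[-0.02,0,0.1,0,-0.005,0,2.5],[-0.02,0,0.1,0,-0.005,0,2.5],[0,0,0,0,0,0,2.5],[0,0,0,0,0,0,2.5],[0,0,0,0,0,0,2.5],[0,0,0,0,0,0,2.5],[0,0,0,0,0,0,2.5]]}}

```text
time_s: 15.55
eef_pos: [0.4986, 0.1233, -0.004]
ee_rot: [-2.136, -2.295, -0.01]
force: [0.2, -5.4, -2.0]
gripper_width: 0.0278
grasp_force: 69.4
```

```bash
python3 - <<'E'
from h import *
st(); tab()
E
```

```text
t 15.55 TCP [ 0.4986  0.1233 -0.004 ] jig xyz mm [ 2.042e+02 -1.000e-01 -4.000e+00] toolx [-0.072  0.997  0.009] toolz [-0.001  0.009 -1.   ] yaw err -0.0 F [ 0.2 -5.4 -2. ] w 0.0278 g 69.4 q [ 0.    0.32  1.89  0.01  0.93 -0.07]
tab x,z 203.7 47.3 tool pitch 0.0094 rule pitch from pos 0.0112 foot x,z 209.6 15.3 M [-0.89  0.1   0.11]
```

It is about 7 mm below the board top with no contact, so the hook is in the groove. I'll lower 2 mm more and ease back in small steps.

Emit:
{"name": "send_rows", "arguments": {"motion": [[-0.02,0,0.1,0,-0.005,0,2.5],[-0.02,0,0.1,0,-0.005,0,2.5],[0,0,0,0,0,0,2.5],[-0.05,0,0,0,0,0,2.5],[-0.05,0,0,0,0,0,2.5],[-0.05,0,0,0,0,0,2.5],[-0.05,0,0,0,0,0,2.5],[0,0,0,0,0,0,2.5],[0,0,0,0,0,0,2.5],[0,0,0,0,0,0,2.5]]}}

```text
time_s: 16.38
eef_pos: [0.4987, 0.1215, -0.0061]
ee_rot: [2.14, 2.3, -0.0]
force: [0.3, -5.1, -2.7]
gripper_width: 0.0279
grasp_force: 69.4
```

```bash
python3 - <<'E'
from h import *
st(); tab()
E
```

```text
t 16.38 TCP [ 0.4987  0.1215 -0.0061] jig xyz mm [ 2.024e+02 -1.000e-01 -6.100e+00] toolx [-0.072  0.997 -0.   ] toolz [ 0. -0. -1.] yaw err -0.0002 F [ 0.3 -5.1 -2.7] w 0.0279 g 69.4 q [ 0.01  0.33  1.89 -0.    0.92 -0.06]
tab x,z 202.4 45.2 tool pitch -0.0003 rule pitch from pos 0.0012 foot x,z 208.0 13.3 M [-0.75  0.09  0.06]
```

Emit:
{"name": "send_rows", "arguments": {"motion": [[-0.04,0,0,0,0,0,2.5],[-0.04,0,0,0,0,0,2.5],[-0.04,0,0,0,0,0,2.5],[-0.04,0,0,0,0,0,2.5],[-0.04,0,0,0,0,0,2.5],[0,0,0,0,0,0,2.5],[0,0,0,0,0,0,2.5],[0,0,0,0,0,0,2.5],[0,0,0,0,0,0,2.5],[0,0,0,0,0,0,2.5]]}}

```text
time_s: 17.22
eef_pos: [0.4987, 0.1214, -0.0061]
ee_rot: [-2.139, -2.299, -0.003]
force: [-0.4, 6.4, -0.8]
gripper_width: 0.0281
grasp_force: 69.5
```

```bash
python3 - <<'E'
from h import *
st(); tab()
E
```

```text
t 17.22 TCP [ 0.4987  0.1214 -0.0061] jig xyz mm [ 2.023e+02 -1.000e-01 -6.100e+00] toolx [-0.072  0.997  0.002] toolz [ 0.     0.002 -1.   ] yaw err -0.0002 F [-0.4  6.4 -0.8] w 0.0281 g 69.5 q [ 0.01  0.33  1.89  0.    0.92 -0.07]
tab x,z 202.2 45.2 tool pitch 0.0022 rule pitch from pos 0.0011 foot x,z 207.7 13.2 M [0.98 0.08 0.07]
```

The force has flipped to +6.4 N, so the hook bears on the near wall. I'll take off the excess push and reduce the grip to 20 N before opening.

Emit:
{"name": "send_rows", "arguments": {"motion": [[0.04,0,0,0,0,0,2.5],[0.04,0,0,0,0,0,2.5],[0,0,0,0,0,0,2.5],[0,0,0,0,0,0,2.5],[0,0,0,0,0,0,2.5],[0,0,0,0,0,0,2.5],[0,0,0,0,0,0,2.5],[0,0,0,0,0,0,2.5],[0,0,0,0,0,0,2.5],[0,0,0,0,0,0,2.5]], "force": 20}}

```text
time_s: 18.05
eef_pos: [0.4987, 0.1213, -0.0061]
ee_rot: [-2.14, -2.299, -0.002]
force: [-0.7, 6.6, -0.4]
gripper_width: 0.0281
grasp_force: 69.5
```

```bash
python3 - <<'E'
from h import *
st(); tab()
E
```

```text
t 18.05 TCP [ 0.4987  0.1213 -0.0061] jig xyz mm [ 2.022e+02 -1.000e-01 -6.100e+00] toolx [-0.072  0.997  0.001] toolz [ 0.     0.001 -1.   ] yaw err -0.0 F [-0.7  6.6 -0.4] w 0.0281 g 69.5 q [ 0.01  0.33  1.89  0.    0.92 -0.07]
tab x,z 202.2 45.2 tool pitch 0.0011 rule pitch from pos 0.0012 foot x,z 207.7 13.3 M [0.93 0.1  0.07]
```

Emit:
{"name": "send_rows", "arguments": {"motion": [[0,0,0,0,0,0,2.7],[0,0,0,0,0,0,2.8],[0,0,0,0,0,0,2.9],[0,0,0,0,0,0,3],[0,0,0,0,0,0,3.2],[0,0,0,0,0,0,3.4],[0,0,0,0,0,0,3.6],[0,0,0,0,0,0,4],[0,0,0,0,0,0,4.4],[0,0,0,0,0,0,4.4]]}}

```text
time_s: 18.88
eef_pos: [0.4988, 0.1204, -0.0061]
ee_rot: [2.14, 2.3, -0.0]
force: [0.2, -0.0, -0.7]
gripper_width: 0.0433
grasp_force: 0.0
```

```bash
python3 - <<'E'
from h import *
st(); tab()
B=r.read_camera("scene"); A=cv2.imread("pics/j.png"); np.save("C.npy",B)
E
```

```text
t 18.88 TCP [ 0.4988  0.1204 -0.0061] jig xyz mm [ 2.014e+02 -1.000e-01 -6.100e+00] toolx [-0.072  0.997 -0.   ] toolz [ 0. -0. -1.] yaw err -0.0001 F [ 0.2 -0.  -0.7] w 0.0433 g 0.0 q [ 0.01  0.33  1.89 -0.    0.92 -0.07]
tab x,z 201.4 45.2 tool pitch -0.0002 rule pitch from pos 0.001 foot x,z 206.9 13.2 M [-0.03 -0.02 -0.01]
```

Released with zero force. Opening wider and rising straight up, slowly at first.

Emit:
{"name": "send_rows", "arguments": {"motion": [[0,0,0,0,0,0,5.5],[0,0,0,0,0,0,6],[0,0,0,0,0,0,6],[0,0,-0.4,0,0,0,6],[0,0,-0.8,0,0,0,6],[0,0,-1.5,0,0,0,6],[0,0,-2,0,0,0,6],[0,0,-2.5,0,0,0,6],[0,0,-2.5,0,0,0,6],[0,0,-2.5,0,0,0,6]]}}

```text
time_s: 19.77
eef_pos: [0.4985, 0.1206, 0.1177]
ee_rot: [2.14, 2.3, 0.0]
force: [0.8, -0.8, -0.1]
gripper_width: 0.0602
grasp_force: 0.0
```

Emit:
{"name": "send_rows", "arguments": {"motion": [[0,0,-2.5,0,0,0,6],[0,0,-2.5,0,0,0,6],[0,0,-2.5,0,0,0,6],[-2.5,0,0,0,0,0,6],[-2.5,0,0,0,0,0,6],[-2.5,0,0,0,0,0,6],[-2.5,0,0,0,0,0,6],[-2.5,0,0,0,0,0,6],[-2.5,0,0,0,0,0,6],[-2.5,0,0,0,0,0,6]]}}

```text
time_s: 20.6
eef_pos: [0.5112, -0.0551, 0.1918]
ee_rot: [2.139, 2.299, 0.001]
force: [-0.1, -0.3, -0.2]
gripper_width: 0.0601
grasp_force: 0.0
```

```bash
python3 - <<'E'
from h import *
st()
for n in ("top","scene"):
    m=r.read_camera(n); cv2.imwrite(f"pics/z_{n}.png",m[:,:,::-1])
    L=np.array([-AX[1],AX[0],0])
    tabp=M+AX*.2018+[0,0,.016]; pr=proj(n,[tabp])[0]; u,v=pr.round().astype(int)
    w=m[v-25:v+25,u-25:u+25].max(2)<60; nb,l,s,c=cv2.connectedComponentsWithStats(w.astype(np.uint8))
    print(n,"expect tab",pr,[(s[i].tolist(),(c[i]+[u-25,v-25]).round(1).tolist()) for i in range(1,nb) if s[i][4]>40])
    # brightness along rule midline (x 30..195) 
    print("rule px",[m[int(q[1]+.5),int(q[0]+.5)].tolist() for q in proj(n,[M+AX*a for a in(.06,.1,.14,.18)])])
    old=cv2.imread(f"pics/{n}0.png")[:,:,::-1]
    for nm,P in (("jar",[.65,.18,.085]),("tin",[.678,.0206,.045])):
        a,b=proj(n,[P])[0].round().astype(int); print(nm,float(cv2.absdiff(np.ascontiguousarray(old[b-30:b+30,a-30:a+30]),np.ascontiguousarray(m[b-30:b+30,a-30:a+30])).mean().round(1)))
E
```

```text
t 20.6 TCP [ 0.5112 -0.0551  0.1918] jig xyz mm [2.540e+01 1.000e-01 1.918e+02] toolx [-0.072  0.997 -0.   ] toolz [ 0.001 -0.    -1.   ] yaw err -0.0003 F [-0.1 -0.3 -0.2] w 0.0601 g 0.0 q [-0.34  0.04  1.76  0.    1.33 -0.41]
top expect tab [256.06316879 338.40982993] [([19, 13, 15, 25, 274], [257.3, 338.2])]
rule px [[166, 161, 148], [230, 238, 242], [230, 237, 242], [229, 237, 242]]
jar 2.8
tin 2.1
scene expect tab [405.94814463 236.13462507] []
rule px [[212, 200, 185], [239, 232, 221], [255, 255, 254], [255, 255, 254]]
jar 5.6
tin 4.4
```

```bash
python3 - <<'E'
from h import *
c=[]
for f in("pics/top0.png","pics/z_top.png"):
    h=cv2.cvtColor(cv2.imread(f)[405:470,240:345],cv2.COLOR_BGR2HSV); k=((h[:,:,2]>120)&(h[:,:,1]>80)).astype(np.uint8); M_=cv2.moments(k,True); c.append((M_["m10"]/M_["m00"],M_["m01"]/M_["m00"]))
print("offcut",c); print(r.job_done())
E
```

```text
offcut [(61.00548696844993, 35.444101508916326), (60.60344827586207, 35.44088669950739)]
the job is handed in; nothing more can be done
None
```

The rule is out and staying out on its own, hooked in the groove with the hook bearing on its near wall. The gripper let go and moved clear, the jar, tub and offcut did not move, and the job was handed in at about 21 s on the robot's clock.

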